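# Set the blue rotary stage to its red zero mark

### The job

Two small rotary specimen stages stand on the worktop, a blue one and a grey one. Turn the black grip bar of the blue stage until its white pointer points straight at the red mark on the rim of the blue base, then let go. Leave the grey stage as it is set.

Things in the scene. Friction and masses are not known exactly. Their poses are not given: they have to be found in the camera images.
- blue_grip (a point): Centre of the blue stage's black grip bar, on its vertical turning axis, 41 mm above the worktop. The bar (68 mm long, 18 mm wide, sides upright, from 20 to 56 mm above the worktop) turns with the dark steel disc (diameter 80 mm) under it; pinch it across the 18 mm from above and turn. x axis: level, along the bar towards the pointer. z: up. A white line marks the pointer half of its top.
- blue_pointer (a point): Tip of the white pointer blade (7 mm wide) at one end of that bar, 43 mm from the turning axis, 22 mm above the worktop; axes as blue_grip. It turns with bar and disc against 0.12 N m of friction, stays where it is left, and starts 0.6 to 1.3 rad counter-clockwise (seen from above) of the red mark; stops lie 2 rad either side of the mark.
- blue_mark (a point): Middle of the red mark (12 x 11 mm, nearly flat) on the rim of the blue stage's base, 50 mm from the turning axis, 19 mm above the worktop. Its x axis runs level from the turning axis out through the mark. The base is fixed and round: 112 mm across, 16 mm high, with four low screw lugs that reach 65 mm from the axis.
- grey_pointer (a point): Tip of the white pointer blade of the other stage, of the same shape and sizes but with a grey base; 22 mm above the worktop, 43 mm from its own turning axis, which lies back along this point's -x axis. Not to be turned.

How it is judged:
At the end, for the whole second after the job is handed in: The blue stage's white pointer stands within 12 degrees of the direction of the red mark, with its tip beside the mark (within 20 mm of its middle) (angle between the x axis of blue_pointer and the x axis of blue_mark, either way round below 0.21 rad and horizontal distance between blue_pointer and blue_mark below 0.02 m); the robot touches nothing.
It fails at once if the grey stage's pointer is turned more than 8 mm from where it stood (distance of grey_pointer from where it was at the start of the episode above 0.008 m).
It also fails if it takes over 29 s, if anything falls off the work surface, if the arm or the gripper's body presses on something with over 40 N, if the wrist force passes 120 N, or if a joint passes its speed limit or range.

### The arm

A 6-joint arm with a two-finger parallel gripper is mounted at the origin on a cart in front of the work surface, level with it; the furniture and walls round the work are solid. World frame = base frame: x ahead of the robot, y to its left, z up, the work surface at z = 0. Lengths are in m, angles in rad, forces in N, time in s.
With the tool pointing down it reaches from about 0.25 to 0.775 m from the base axis. Payload 4 kg.
Tool frame: the origin (TCP) lies where the fingers leave the gripper's body, on its centre line; the fingertips stand 97 mm ahead of it and the grasp point (between the pads) lies 78 mm ahead of it; z points along the fingers, y is the line along which they close (so a half turn about z gives the same grasp; the last joint's range is limited). The gripper opens to 94 mm and grips with 3 to 60 N. Pads are 16 mm wide; open, the fingers measure 119 mm over their backs; the gripper's body (75 mm by 177 mm) begins 78 mm behind the grasp point.
Start: joints at [1.09, 0.087, 1.371, -0, 1.684, -0.103], TCP at [0.203, 0.511, 0.303] pointing down, gripper open.
Joint ranges: [-3.1, 3.1], [-0.76, 2.03], [0.27, 2.55], [-1.08, 4.22], [0.17, 2.65], [-2.57, 2.57]. Speed limits (rad/s): [2.79, 2.79, 3.14, 3.14, 3.14, 3.14].

### API

Orientations are given as [roll, pitch, yaw] about the fixed x, y, z axes, in that order (R = Rz(yaw) Ry(pitch) Rx(roll)).
In Python, from bench import robot, eyes gives the robot as it stands. The module is installed in compiled form; this text tells all that it offers.
- The arm moves only by the tool carry_out, never from a script. Its argument "deltas" is a list of rows, each an object of numbers: "dx", "dy", "dz": the shift along the tool's x, y, z each as a share of 0.02 m, from -1 to 1; "wx", "wy", "wz": the turn, a rotation vector about the tool's x, y, z each as a share of 0.12 rad, from -1 to 1; "gripper": the closure in counts, from 0 (fully open) to 255 (shut). In form: [{"dx": .., "dy": .., "dz": .., "wx": .., "wy": .., "wz": .., "gripper": ..}, ...]. A call has 1 to 20 rows; each row shifts and turns the commanded pose from where the row before left it, along the tool's axes as they then stand; what a row does not reach is not made up. A row lasts 1/12 s, in which the tool goes at most 41.7 mm and 7.16 degrees, less where a joint would pass 70% of its speed; a pose out of reach is approached as far as the arm can. A call with a number of a shift or a turn outside -1 to 1 is refused whole. A call with a gripper value outside its range is refused whole. The fingers move at their own pace and stop on an object; the grip force is fixed at half the most. Time passes only in rows, so rows that do not move let the fingers close. It gives the time, the measured TCP pose, the force, the opening and the grip force at its end, in the units of the state.
- robot.get_obs(): the state, without advancing time (a new reading comes with each control period).
- eyes.snapshot(name): name is "scene" or "top"; returns the picture (384x512x3 uint8, red, green, blue); there is no depth.
- eyes.get_calibration(name): a dict with "fovy" (degrees; the focal length in pixels is half the picture's height over the tangent of half this angle, whatever the lens; pixels are square), "cx", "cy" (the principal point, pixels), "R" (3x3) and "t" (3): a world point X has camera coordinates R X + t. Camera axes: x right, y down, z forward; pixel columns grow to the right and rows downward; lengths in m; the calibration is good to about 2 mm. A picture is of the moment at which its call begins. get_calibration takes no time and is no camera call.
- robot.close_job(): hands the job in; it is judged then, once.
The state is a dict: "time": time; "joint_positions": joint angles; "qvel": joint speeds; "joint_torque": joint torques, N m; "tool_pos": TCP position; "ee_rot": TCP orientation; "wrist_force": force on the tool from outside, world axes, zero at the start; "wrist_torque": the same for the moment, N m; "width": finger opening in m; "finger_force": force on a finger pad.
Only numpy, scipy, OpenCV 4.12 (cv2) and the standard library are available. Lean on these libraries where they do the work, as an engineer would, in place of code of your own. Each camera call takes 0.05 s, during which the arm holds its last target. There are 200 camera calls.

## Working session

There is one attempt and no reset: what is moved stays moved. The work goes in short steps, Python scripts to look and compute and a tool call to move; the robot and the scene stay as the last step left them, time stands still between calls to the robot, and variables do not carry over. Pictures are saved under pics/ and viewed, at most 10 in all, crops included, and the job is handed in when it is done.

Besides the shell and the picture viewer there is one more tool, called after "Emit:" by a JSON object that holds its "op" and its "data", one argument or row to a line. carry_out: Moves the arm, as the interface text tells. Shift numbers are shares of 0.02 m and turn numbers shares of 0.12 rad, none past 1 either way. Its arguments: {"type":"object","properties":{"deltas":{"type":"array","items":{"type":"object","properties":{"dx":{"type":"number"},"dy":{"type":"number"},"dz":{"type":"number"},"wx":{"type":"number"},"wy":{"type":"number"},"wz":{"type":"number"},"gripper":{"type":"number"}}}}},"required":["deltas"]}

```bash
mkdir -p pics
python3 - <<'E'
from bench import robot, eyes
import cv2
for n in("scene","top"):
    cv2.imwrite(f"pics/{n}0.png",eyes.snapshot(n)[:,:,::-1]); c=eyes.get_calibration(n); print(n,c)
o=robot.get_obs();print(o["time"],o["tool_pos"],o["ee_rot"],o["width"])
E
```

```text
scene {'fovy': 45.907138473891024, 'cx': 259.4654213148921, 'cy': 188.0759304260517, 'R': array([[-0.75024246,  0.66106811, -0.01118985],
       [ 0.52213832,  0.58201961, -0.62339774],
       [-0.40559565, -0.4735421 , -0.78182482]]), 't': array([ 0.17631351, -0.32871965,  1.20626778])}
top {'fovy': 43.287883317747, 'cx': 259.3205584330554, 'cy': 201.07049973079626, 'R': array([[ 0.02980633, -0.99952247, -0.00814978],
       [-0.99202494, -0.02858182, -0.12275826],
       [ 0.1224667 ,  0.01174376, -0.99240314]]), 't': array([0.26543907, 0.48942587, 0.84645894])}
0.1 [0.20273145 0.51095218 0.30163079] [-3.13963361e+00 -1.85586590e-04  2.76388447e+00] 0.0937849744476418
```

View pics/top0.png

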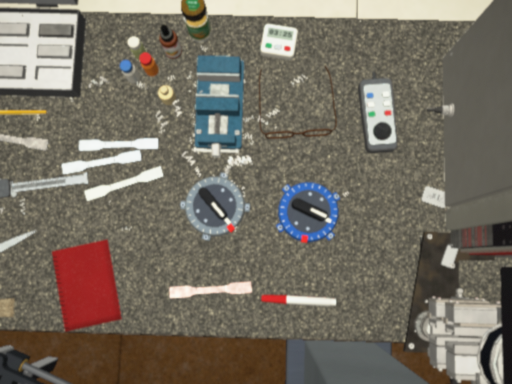

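View pics/scene0.png

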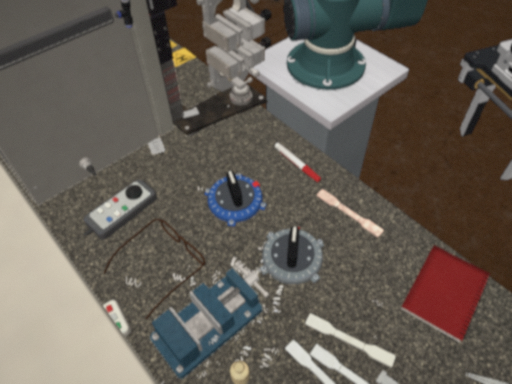

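The top view shows the blue stage at about (308,211), its pointer tip near (330,220) and the red mark at (304,239). The grey stage is at (215,206). In the scene view the blue stage is at (235,198) with the red mark at (256,184).

```bash
cat > h.py <<'E'
import numpy as np, cv2
from bench import robot, eyes
def cast(n,u,v,z):
    c=eyes.get_calibration(n); f=192/np.tan(np.radians(c["fovy"]/2))
    d=c["R"].T@np.array([(u-c["cx"])/f,(v-c["cy"])/f,1]); o=-c["R"].T@c["t"]
    return (o+d*(z-o[2])/d[2])[:2]
def blobs(m,amin=4):
    n,_,s,c=cv2.connectedComponentsWithStats(m.astype(np.uint8)*255)
    return [(s[i,4],c[i].round(1)) for i in range(1,n) if s[i,4]>=amin]
def look(n,img,ctr,r=40):
    u0,v0=ctr; hsv=cv2.cvtColor(img,cv2.COLOR_RGB2HSV).astype(int)
    H,S,V=hsv[...,0],hsv[...,1],hsv[...,2]
    yy,xx=np.mgrid[:384,:512]; near=(xx-u0)**2+(yy-v0)**2<r*r
    blue=near&(H>100)&(H<125)&(S>170)&(V>80)
    p=np.argwhere(blue)[:,::-1]
    # base-rim outer hull ~ top face z=.016; cast the pixels, fit a circle to the ring
    q=np.array([cast(n,u,v,.016) for u,v in p])
    A=np.c_[2*q,np.ones(len(q))]; s=np.linalg.lstsq(A,(q**2).sum(1),rcond=None)[0]
    C=s[:2]; R=np.sqrt(s[2]+C@C)
    print(n,"ring C",C.round(4),"meanR",R.round(4))
    red=near&((H<8)|(H>172))&(S>150)&(V>100)
    for a,b in blobs(red):
        m=cast(n,*b,.019); print(" red",a,b,m.round(4),"r",np.linalg.norm(m-C).round(4),"ang",np.arctan2(*(m-C)[::-1]).round(3))
    inner=(xx-u0)**2+(yy-v0)**2<(r*.8)**2
    for a,b in blobs(inner&(S<70)&(V>150)):
        for z in(.022,.056):
            m=cast(n,*b,z); print(" white",a,b,z,m.round(4),"r",np.linalg.norm(m-C).round(4),"ang",np.arctan2(*(m-C)[::-1]).round(3))
    dk=near&(V<45)
    for a,b in blobs(dk,30):
        m=cast(n,*b,.05); print(" black",a,b,m.round(4))
E
python3 - <<'E'
from h import *
for n,c in(("top",(308,211)),("scene",(235,198))):
    img=eyes.snapshot(n); look(n,img,c)
    u,v=c; k=img[v-40:v+40,u-40:u+40,::-1]
    cv2.imwrite(f"pics/{n}1.png",cv2.resize(k,None,fx=5,fy=5,interpolation=cv2.INTER_CUBIC))
a=[cv2.imread(f"pics/{n}1.png") for n in("top","scene")]; cv2.imwrite("pics/both1.png",np.hstack(a))
E
```

```text
top ring C [0.4672 0.1896] meanR 0.0466
 red 36 [303.9 239. ] [0.4157 0.1966] r 0.052 ang 3.006
 white 7 [286.6 188.3] 0.022 [0.5077 0.2304] r 0.0574 ang 0.79
 white 7 [286.6 188.3] 0.056 [0.5025 0.2319] r 0.0551 ang 0.876
 white 11 [309.6 193.5] 0.022 [0.4992 0.188 ] r 0.032 ang -0.05
 white 11 [309.6 193.5] 0.056 [0.4944 0.1911] r 0.0272 ang 0.056
 white 9 [335.1 196.4] 0.022 [0.4952 0.1412] r 0.0559 ang -1.047
 white 9 [335.1 196.4] 0.056 [0.4905 0.1461] r 0.0493 ang -1.079
 white 9 [321. 199.] 0.022 [0.4897 0.1669] r 0.0319 ang -0.791
 white 9 [321. 199.] 0.056 [0.4852 0.1709] r 0.0259 ang -0.806
 white 89 [321.3 214.6] 0.022 [0.461 0.166] r 0.0244 ang -1.831
 white 89 [321.3 214.6] 0.056 [0.4576 0.17  ] r 0.0218 ang -2.028
 white 10 [296.  222.8] 0.022 [0.4446 0.2118] r 0.0317 ang 2.365
 white 10 [296.  222.8] 0.056 [0.4419 0.214 ] r 0.0352 ang 2.374
 white 4 [280.8 226.8] 0.022 [0.4365 0.2393] r 0.0584 ang 2.124
 white 4 [280.8 226.8] 0.056 [0.4341 0.2404] r 0.0607 ang 2.148
 white 10 [307.3 228.3] 0.022 [0.4352 0.191 ] r 0.0321 ang 3.095
 white 10 [307.3 228.3] 0.056 [0.4328 0.1941] r 0.0347 ang 3.011
 white 6 [329.  234.2] 0.022 [0.4256 0.1515] r 0.0564 ang -2.401
 white 6 [329.  234.2] 0.056 [0.4236 0.1561] r 0.055 ang -2.486
 black 110 [306.2 212.3] [0.4615 0.196 ]Traceback (most recent call last):
  File "<stdin>", line 3, in <module>
  File "h.py", line 18, in look
    A=np.c_[2*q,np.ones(len(q))]; s=np.linalg.lstsq(A,(q**2).sum(1),rcond=None)[0]
                                                      ~~~~~~~~~~^^^
    return umr_sum(a, axis, dtype, out, keepdims, initial, where)
numpy.exceptions.AxisError: axis 1 is out of bounds for array of dimension 1
```

```bash
sed -i 's/(H>100)&(H<125)&(S>170)&(V>80)/(H>100)\&(H<128)\&(S>120)\&(V>60)/' h.py
python3 - <<'E'
from h import *
for n,c in(("top",(308,211)),("scene",(235,198))):
    img=eyes.snapshot(n); u,v=c; k=img[v-40:v+40,u-40:u+40,::-1]
    cv2.imwrite(f"pics/{n}1.png",cv2.resize(k,None,fx=5,fy=5,interpolation=cv2.INTER_CUBIC))
    if n=="scene": look(n,img,c)
    g=img.copy(); 
a=[cv2.imread(f"pics/{n}1.png") for n in("top","scene")]; cv2.imwrite("pics/both1.png",np.hstack(a))
E
```

```text
scene ring C [0.4706 0.1914] meanR 0.0478
 red 21 [255.6 183.6] [0.4172 0.1951] r 0.0535 ang 3.073
 white 30 [231.2 176.5] 0.022 [0.4439 0.1489] r 0.0502 ang -2.132
 white 30 [231.2 176.5] 0.056 [0.4604 0.1725] r 0.0215 ang -2.062
 white 4 [262.5 205.5] 0.022 [0.4451 0.2479] r 0.0619 ang 1.995
 white 4 [262.5 205.5] 0.056 [0.4616 0.2667] r 0.0758 ang 1.69
 white 6 [230.5 222.5] 0.022 [0.5175 0.2372] r 0.0655 ang 0.773
 white 6 [230.5 222.5] 0.056 [0.5306 0.2565] r 0.0885 ang 0.827
 black 236 [235.1 192.9] [0.4781 0.2055]
```

View pics/both1.png

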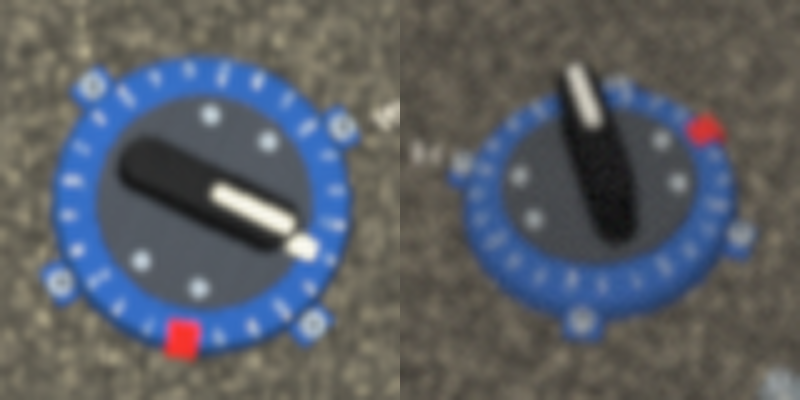

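The crop shows the white line running from about (215,190) to (292,228), the blade tip at (312,250), and the red mark at (183,340). The bar is clear and the mark lies clockwise of the pointer.

Run:
```python
from h import *
C=np.array([.4674,.1898])
P=lambda x,y:(268+x/5-.4,171+y/5-.4)
a=cast("top",*P(215,190),.056);b=cast("top",*P(294,229),.056);t=cast("top",*P(314,252),.022);m=cast("top",303.9,239,.019)
an=lambda v:np.arctan2(v[1],v[0])
print(a,b,t,"line",an(b-a),"tip",an(t-C),np.linalg.norm(t-C),"mark",an(m-C),"line offset",np.cross(b-a,C-a)/np.linalg.norm(b-a))
# two bar ends at top
e=cast("top",*P(122,160),.05);print(e,np.linalg.norm(e-C),an(C-e))
o=robot.get_obs();p,r=o["tool_pos"],o["ee_rot"]
from scipy.spatial.transform import Rotation as Ro
print(p,Ro.from_euler("xyz",r).as_matrix().round(3),o["joint_positions"].round(3),o["time"])
print("delta tool", Ro.from_euler("xyz",r).as_matrix().T@(np.r_[C,.3]-p))
```

```text
[0.46764902 0.18888775] [0.4546953  0.16098506] [0.44973959 0.14924726] line -2.0054339743438274 tip -1.9815204541626852 0.04423137344852477 mark 3.010421058086955 line offset -0.0006100010852439697
[0.47805923 0.22143804] 0.03338540194540512 -1.8957641546237978
[0.20284885 0.51112075 0.30228441] [[-0.929  0.369 -0.   ]
 [ 0.369  0.929 -0.001]
 [ 0.    -0.001 -1.   ]] [ 1.09   0.087  1.371  0.     1.684 -0.103] 0.3
delta tool [-0.36442959 -0.20105949  0.00239028]<stdin>:6: DeprecationWarning: Arrays of 2-dimensional vectors are deprecated. Use arrays of 3-dimensional vectors instead. (deprecated in NumPy 2.0)
```

Emit:
{"op": "carry_out", "data": {
  "deltas": [
    {"dx": -0.91, "dy": -0.5},
    {"dx": -0.91, "dy": -0.5},
    {"dx": -0.91, "dy": -0.5},
    {"dx": -0.91, "dy": -0.5},
    {"dx": -0.91, "dy": -0.5},
    {"dx": -0.91, "dy": -0.5},
    {"dx": -0.91, "dy": -0.5},
    {"dx": -0.91, "dy": -0.5},
    {"dx": -0.91, "dy": -0.5},
    {"dx": -0.91, "dy": -0.5},
    {"dx": -0.91, "dy": -0.5},
    {"dx": -0.91, "dy": -0.5},
    {"dx": -0.91, "dy": -0.5},
    {"dx": -0.91, "dy": -0.5},
    {"dx": -0.91, "dy": -0.5},
    {"dx": -0.91, "dy": -0.5},
    {"dx": -0.91, "dy": -0.5},
    {"dx": -0.91, "dy": -0.5},
    {"dx": -0.91, "dy": -0.5},
    {"dx": -0.91, "dy": -0.5}
  ]
}}

```text
invalid input
```

Emit:
{"op": "carry_out", "data": {
  "deltas": [
    {"wz": 0.96},
    {"wz": 0.96},
    {"wz": 0.96},
    {"wz": 0.96},
    {"wz": 0.96},
    {"wz": 0.96},
    {"wz": 0.96},
    {"wz": 0.96},
    {"wz": 0.96},
    {"wz": 0.96},
    {"wz": 0.96},
    {"wz": 0.96},
    {"wz": 0.96},
    {"wz": 0.96},
    {},
    {},
    {}
  ]
}}

```text
invalid input
```

Emit:
{"op": "carry_out", "data": {
  "deltas": [
    {"dx": -0.91, "dy": -0.5, "dz": 0, "wx": 0, "wy": 0, "wz": 0, "gripper": 0},
    {"dx": -0.91, "dy": -0.5, "dz": 0, "wx": 0, "wy": 0, "wz": 0, "gripper": 0},
    {"dx": -0.91, "dy": -0.5, "dz": 0, "wx": 0, "wy": 0, "wz": 0, "gripper": 0},
    {"dx": -0.91, "dy": -0.5, "dz": 0, "wx": 0, "wy": 0, "wz": 0, "gripper": 0},
    {"dx": -0.91, "dy": -0.5, "dz": 0, "wx": 0, "wy": 0, "wz": 0, "gripper": 0},
    {"dx": -0.91, "dy": -0.5, "dz": 0, "wx": 0, "wy": 0, "wz": 0, "gripper": 0},
    {"dx": -0.91, "dy": -0.5, "dz": 0, "wx": 0, "wy": 0, "wz": 0, "gripper": 0},
    {"dx": -0.91, "dy": -0.5, "dz": 0, "wx": 0, "wy": 0, "wz": 0, "gripper": 0},
    {"dx": -0.91, "dy": -0.5, "dz": 0, "wx": 0, "wy": 0, "wz": 0, "gripper": 0},
    {"dx": -0.91, "dy": -0.5, "dz": 0, "wx": 0, "wy": 0, "wz": 0, "gripper": 0},
    {"dx": -0.91, "dy": -0.5, "dz": 0, "wx": 0, "wy": 0, "wz": 0, "gripper": 0},
    {"dx": -0.91, "dy": -0.5, "dz": 0, "wx": 0, "wy": 0, "wz": 0, "gripper": 0},
    {"dx": -0.91, "dy": -0.5, "dz": 0, "wx": 0, "wy": 0, "wz": 0, "gripper": 0},
    {"dx": -0.91, "dy": -0.5, "dz": 0, "wx": 0, "wy": 0, "wz": 0, "gripper": 0},
    {"dx": -0.91, "dy": -0.5, "dz": 0, "wx": 0, "wy": 0, "wz": 0, "gripper": 0},
    {"dx": -0.91, "dy": -0.5, "dz": 0, "wx": 0, "wy": 0, "wz": 0, "gripper": 0},
    {"dx": -0.91, "dy": -0.5, "dz": 0, "wx": 0, "wy": 0, "wz": 0, "gripper": 0},
    {"dx": -0.91, "dy": -0.5, "dz": 0, "wx": 0, "wy": 0, "wz": 0, "gripper": 0},
    {"dx": -0.91, "dy": -0.5, "dz": 0, "wx": 0, "wy": 0, "wz": 0, "gripper": 0},
    {"dx": -0.91, "dy": -0.5, "dz": 0, "wx": 0, "wy": 0, "wz": 0, "gripper": 0}
  ]
}}

```text
time: 1.97
tool_pos: [0.4679, 0.1902, 0.3027]
ee_rot: [3.141, -0.0, 2.764]
wrist_force: [0.4, -0.0, -0.7]
width: 0.0939
finger_force: 0.0
```

Emit:
{"op": "carry_out", "data": {
  "deltas": [
    {"dx": 0, "dy": 0, "dz": 0, "wx": 0, "wy": 0, "wz": 0.96, "gripper": 0},
    {"dx": 0, "dy": 0, "dz": 0, "wx": 0, "wy": 0, "wz": 0.96, "gripper": 0},
    {"dx": 0, "dy": 0, "dz": 0, "wx": 0, "wy": 0, "wz": 0.96, "gripper": 0},
    {"dx": 0, "dy": 0, "dz": 0, "wx": 0, "wy": 0, "wz": 0.96, "gripper": 0},
    {"dx": 0, "dy": 0, "dz": 0, "wx": 0, "wy": 0, "wz": 0.96, "gripper": 0},
    {"dx": 0, "dy": 0, "dz": 0, "wx": 0, "wy": 0, "wz": 0.96, "gripper": 0},
    {"dx": 0, "dy": 0, "dz": 0, "wx": 0, "wy": 0, "wz": 0.96, "gripper": 0},
    {"dx": 0, "dy": 0, "dz": 0, "wx": 0, "wy": 0, "wz": 0.96, "gripper": 0},
    {"dx": 0, "dy": 0, "dz": 0, "wx": 0, "wy": 0, "wz": 0.96, "gripper": 0},
    {"dx": 0, "dy": 0, "dz": 0, "wx": 0, "wy": 0, "wz": 0.96, "gripper": 0},
    {"dx": 0, "dy": 0, "dz": 0, "wx": 0, "wy": 0, "wz": 0.96, "gripper": 0},
    {"dx": 0, "dy": 0, "dz": 0, "wx": 0, "wy": 0, "wz": 0.96, "gripper": 0},
    {"dx": 0, "dy": 0, "dz": 0, "wx": 0, "wy": 0, "wz": 0.96, "gripper": 0},
    {"dx": 0, "dy": 0, "dz": 0, "wx": 0, "wy": 0, "wz": 0.96, "gripper": 0},
    {"dx": 0, "dy": 0, "dz": 0, "wx": 0, "wy": 0, "wz": 0, "gripper": 0},
    {"dx": 0, "dy": 0, "dz": 0, "wx": 0, "wy": 0, "wz": 0, "gripper": 0}
  ]
}}

```text
time: 3.3
tool_pos: [0.4674, 0.1911, 0.3027]
ee_rot: [-3.142, -0.0, 1.154]
wrist_force: [-0.3, 0.2, -0.3]
width: 0.094
finger_force: 0.0
```

Run:
```python
from h import *
from scipy.spatial.transform import Rotation as Ro
cv2.imwrite("pics/scene2.png",cv2.resize(eyes.snapshot("scene")[80:280,130:390,::-1],None,fx=3,fy=3))
o=robot.get_obs();p,r=o["tool_pos"],o["ee_rot"]
M=Ro.from_euler("xyz",r).as_matrix()
print(o["time"],p,r,o["joint_positions"].round(3),"d units",M.T@(np.array([.4674,.1898,.122])-p)/.02,"y ang",np.arctan2(M[1,1],M[0,1]))
```

```text
3.35 [0.46741321 0.19104272 0.3026447 ] [-3.14150229e+00 -1.83112636e-05  1.15374730e+00] [ 0.276 -0.013  1.475  0.     1.68   0.693] d units [-0.05724345  0.02538122  9.03223162] y ang -0.4170490234492858
```

View pics/scene2.png

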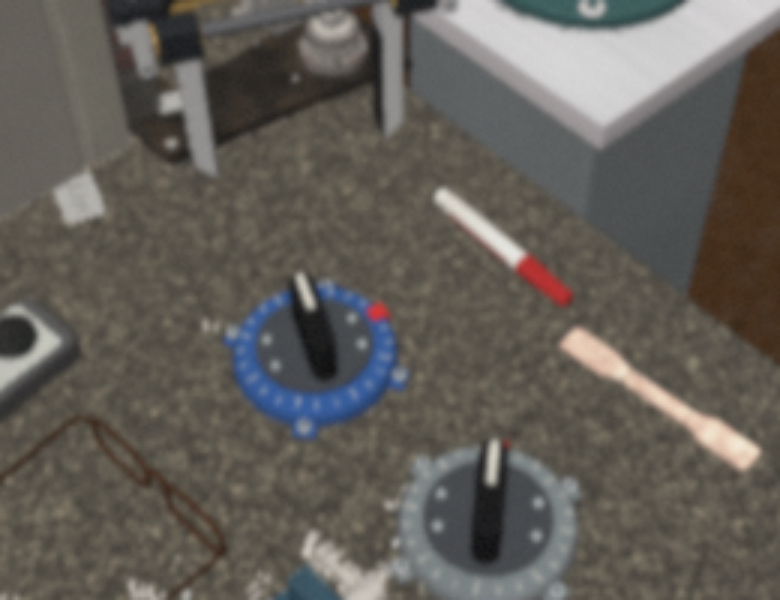

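The open fingers hang above the blue stage, roughly at (195,120) and (390,80) in the crop, either side of the bar. I'll go down, close, and then turn about 1.28 rad clockwise.

Emit:
{"op": "carry_out", "data": {
  "deltas": [
    {"dx": -0.05, "dy": 0, "dz": 0.9, "wx": 0, "wy": 0, "wz": 0, "gripper": 0},
    {"dx": 0, "dy": 0, "dz": 0.9, "wx": 0, "wy": 0, "wz": 0, "gripper": 0},
    {"dx": 0, "dy": 0, "dz": 0.9, "wx": 0, "wy": 0, "wz": 0, "gripper": 0},
    {"dx": 0, "dy": 0, "dz": 0.9, "wx": 0, "wy": 0, "wz": 0, "gripper": 0},
    {"dx": 0, "dy": 0, "dz": 0.9, "wx": 0, "wy": 0, "wz": 0, "gripper": 0},
    {"dx": 0, "dy": 0, "dz": 0.9, "wx": 0, "wy": 0, "wz": 0, "gripper": 0},
    {"dx": 0, "dy": 0, "dz": 0.9, "wx": 0, "wy": 0, "wz": 0, "gripper": 0},
    {"dx": 0, "dy": 0, "dz": 0.9, "wx": 0, "wy": 0, "wz": 0, "gripper": 0},
    {"dx": 0, "dy": 0, "dz": 0.8, "wx": 0, "wy": 0, "wz": 0, "gripper": 0},
    {"dx": 0, "dy": 0, "dz": 0.6, "wx": 0, "wy": 0, "wz": 0, "gripper": 0},
    {"dx": 0, "dy": 0, "dz": 0.4, "wx": 0, "wy": 0, "wz": 0, "gripper": 0},
    {"dx": 0, "dy": 0, "dz": 0, "wx": 0, "wy": 0, "wz": 0, "gripper": 0},
    {"dx": 0, "dy": 0, "dz": 0, "wx": 0, "wy": 0, "wz": 0, "gripper": 0}
  ]
}}

```text
time: 4.43
tool_pos: [0.4672, 0.1902, 0.1228]
ee_rot: [-3.142, -0.0, 1.152]
wrist_force: [-0.3, -0.0, 0.2]
width: 0.094
finger_force: 0.0
```

Emit:
{"op": "carry_out", "data": {
  "deltas": [
    {"dx": 0, "dy": 0, "dz": 0, "wx": 0, "wy": 0, "wz": 0, "gripper": 255},
    {"dx": 0, "dy": 0, "dz": 0, "wx": 0, "wy": 0, "wz": 0, "gripper": 255},
    {"dx": 0, "dy": 0, "dz": 0, "wx": 0, "wy": 0, "wz": 0, "gripper": 255},
    {"dx": 0, "dy": 0, "dz": 0, "wx": 0, "wy": 0, "wz": 0, "gripper": 255},
    {"dx": 0, "dy": 0, "dz": 0, "wx": 0, "wy": 0, "wz": 0, "gripper": 255},
    {"dx": 0, "dy": 0, "dz": 0, "wx": 0, "wy": 0, "wz": 0, "gripper": 255},
    {"dx": 0, "dy": 0, "dz": 0, "wx": 0, "wy": 0, "wz": 0, "gripper": 255},
    {"dx": 0, "dy": 0, "dz": 0, "wx": 0, "wy": 0, "wz": 0, "gripper": 255},
    {"dx": 0, "dy": 0, "dz": 0, "wx": 0, "wy": 0, "wz": 0, "gripper": 255},
    {"dx": 0, "dy": 0, "dz": 0, "wx": 0, "wy": 0, "wz": 0, "gripper": 255},
    {"dx": 0, "dy": 0, "dz": 0, "wx": 0, "wy": 0, "wz": 0, "gripper": 255},
    {"dx": 0, "dy": 0, "dz": 0, "wx": 0, "wy": 0, "wz": 0, "gripper": 255}
  ]
}}

```text
time: 5.43
tool_pos: [0.4671, 0.1901, 0.1227]
ee_rot: [3.141, -0.0, 1.151]
wrist_force: [1.2, -1.3, -0.4]
width: 0.0181
finger_force: 30.0
```

Emit:
{"op": "carry_out", "data": {
  "deltas": [
    {"dx": 0, "dy": 0, "dz": 0, "wx": 0, "wy": 0, "wz": 0.6, "gripper": 255},
    {"dx": 0, "dy": 0, "dz": 0, "wx": 0, "wy": 0, "wz": 0.6, "gripper": 255},
    {"dx": 0, "dy": 0, "dz": 0, "wx": 0, "wy": 0, "wz": 0.6, "gripper": 255},
    {"dx": 0, "dy": 0, "dz": 0, "wx": 0, "wy": 0, "wz": 0.6, "gripper": 255},
    {"dx": 0, "dy": 0, "dz": 0, "wx": 0, "wy": 0, "wz": 0.6, "gripper": 255},
    {"dx": 0, "dy": 0, "dz": 0, "wx": 0, "wy": 0, "wz": 0.6, "gripper": 255},
    {"dx": 0, "dy": 0, "dz": 0, "wx": 0, "wy": 0, "wz": 0.6, "gripper": 255},
    {"dx": 0, "dy": 0, "dz": 0, "wx": 0, "wy": 0, "wz": 0.6, "gripper": 255},
    {"dx": 0, "dy": 0, "dz": 0, "wx": 0, "wy": 0, "wz": 0.6, "gripper": 255}
  ]
}}

```text
time: 6.18
tool_pos: [0.4681, 0.1892, 0.1227]
ee_rot: [3.138, -0.001, 0.5]
wrist_force: [3.4, -4.3, -1.9]
width: 0.0175
finger_force: 30.0
```

Emit:
{"op": "carry_out", "data": {
  "deltas": [
    {"dx": 0, "dy": 0, "dz": 0, "wx": 0, "wy": 0, "wz": 0.6, "gripper": 255},
    {"dx": 0, "dy": 0, "dz": 0, "wx": 0, "wy": 0, "wz": 0.6, "gripper": 255},
    {"dx": 0, "dy": 0, "dz": 0, "wx": 0, "wy": 0, "wz": 0.6, "gripper": 255},
    {"dx": 0, "dy": 0, "dz": 0, "wx": 0, "wy": 0, "wz": 0.6, "gripper": 255},
    {"dx": 0, "dy": 0, "dz": 0, "wx": 0, "wy": 0, "wz": 0.6, "gripper": 255},
    {"dx": 0, "dy": 0, "dz": 0, "wx": 0, "wy": 0, "wz": 0.6, "gripper": 255},
    {"dx": 0, "dy": 0, "dz": 0, "wx": 0, "wy": 0, "wz": 0.6, "gripper": 255},
    {"dx": 0, "dy": 0, "dz": 0, "wx": 0, "wy": 0, "wz": 0.6, "gripper": 255},
    {"dx": 0, "dy": 0, "dz": 0, "wx": 0, "wy": 0, "wz": 0.6, "gripper": 255},
    {"dx": 0, "dy": 0, "dz": 0, "wx": 0, "wy": 0, "wz": 0, "gripper": 255},
    {"dx": 0, "dy": 0, "dz": 0, "wx": 0, "wy": 0, "wz": 0, "gripper": 255},
    {"dx": 0, "dy": 0, "dz": 0, "wx": 0, "wy": 0, "wz": 0, "gripper": 255}
  ]
}}

```text
time: 7.18
tool_pos: [0.4684, 0.1877, 0.1227]
ee_rot: [3.137, -0.004, -0.146]
wrist_force: [4.7, -7.6, -1.9]
width: 0.018
finger_force: 30.0
```

Turned 1.297 rad with low forces. Next I'll open, lift clear, and look.

Emit:
{"op": "carry_out", "data": {
  "deltas": [
    {"dx": 0, "dy": 0, "dz": 0, "wx": 0, "wy": 0, "wz": 0, "gripper": 0},
    {"dx": 0, "dy": 0, "dz": 0, "wx": 0, "wy": 0, "wz": 0, "gripper": 0},
    {"dx": 0, "dy": 0, "dz": 0, "wx": 0, "wy": 0, "wz": 0, "gripper": 0},
    {"dx": 0, "dy": 0, "dz": 0, "wx": 0, "wy": 0, "wz": 0, "gripper": 0},
    {"dx": 0, "dy": 0, "dz": 0, "wx": 0, "wy": 0, "wz": 0, "gripper": 0},
    {"dx": 0, "dy": 0, "dz": 0, "wx": 0, "wy": 0, "wz": 0, "gripper": 0},
    {"dx": 0, "dy": 0, "dz": 0, "wx": 0, "wy": 0, "wz": 0, "gripper": 0},
    {"dx": 0, "dy": 0, "dz": 0, "wx": 0, "wy": 0, "wz": 0, "gripper": 0},
    {"dx": 0, "dy": 0, "dz": 0, "wx": 0, "wy": 0, "wz": 0, "gripper": 0},
    {"dx": 0, "dy": 0, "dz": 0, "wx": 0, "wy": 0, "wz": 0, "gripper": 0}
  ]
}}

```text
time: 8.02
tool_pos: [0.467, 0.1902, 0.1227]
ee_rot: [-3.141, -0.0, -0.145]
wrist_force: [0.3, -0.5, -0.4]
width: 0.0815
finger_force: 0.0
```

Emit:
{"op": "carry_out", "data": {
  "deltas": [
    {"dx": 0, "dy": 0, "dz": -0.9, "wx": 0, "wy": 0, "wz": 0, "gripper": 0},
    {"dx": 0, "dy": 0, "dz": -0.9, "wx": 0, "wy": 0, "wz": 0, "gripper": 0},
    {"dx": 0, "dy": 0, "dz": -0.9, "wx": 0, "wy": 0, "wz": 0, "gripper": 0},
    {"dx": 0, "dy": 0, "dz": -0.9, "wx": 0, "wy": 0, "wz": 0, "gripper": 0},
    {"dx": 0, "dy": 0, "dz": -0.9, "wx": 0, "wy": 0, "wz": 0, "gripper": 0},
    {"dx": 0, "dy": 0, "dz": -0.9, "wx": 0, "wy": 0, "wz": 0, "gripper": 0},
    {"dx": 0, "dy": 0, "dz": -0.9, "wx": 0, "wy": 0, "wz": 0, "gripper": 0},
    {"dx": 0, "dy": 0, "dz": -0.9, "wx": 0, "wy": 0, "wz": 0, "gripper": 0},
    {"dx": 0, "dy": 0, "dz": -0.9, "wx": 0, "wy": 0, "wz": 0, "gripper": 0},
    {"dx": 0, "dy": 0, "dz": -0.9, "wx": 0, "wy": 0, "wz": 0, "gripper": 0},
    {"dx": 0, "dy": 0, "dz": 0, "wx": 0, "wy": 0, "wz": 0, "gripper": 0},
    {"dx": 0, "dy": 0, "dz": 0, "wx": 0, "wy": 0, "wz": 0, "gripper": 0}
  ]
}}

```text
time: 9.02
tool_pos: [0.4674, 0.1902, 0.3035]
ee_rot: [-3.14, -0.002, -0.145]
wrist_force: [-0.1, -0.1, 0.2]
width: 0.0941
finger_force: 0.0
```

Run:
```python
from h import *
s=eyes.snapshot("scene"); look("scene",s,(235,198))
t=eyes.snapshot("top")
f=lambda i,u,v:cv2.resize(i[v-40:v+40,u-40:u+40,::-1],None,fx=5,fy=5,interpolation=cv2.INTER_CUBIC)
cv2.imwrite("pics/both3.png",np.hstack([f(t,308,211),f(s,235,198)]))
o=robot.get_obs();print(o["time"],o["wrist_force"],o["qvel"].round(3))
```

```text
scene ring C [0.471  0.1917] meanR 0.0475
 red 16 [256.2 183.6] [0.4163 0.1959] r 0.0548 ang 3.064
 white 33 [239.4 179. ] 0.022 [0.4356 0.1655] r 0.044 ang -2.504
 white 33 [239.4 179. ] 0.056 [0.4525 0.1882] r 0.0188 ang -2.956
 white 16 [250.9 184.1] 0.022 [0.4268 0.1916] r 0.0442 ang -3.139
 white 16 [250.9 184.1] 0.056 [0.4441 0.2131] r 0.0343 ang 2.469
 white 4 [262.5 205.5] 0.022 [0.4451 0.2479] r 0.0618 ang 2.002
 white 4 [262.5 205.5] 0.056 [0.4616 0.2667] r 0.0756 ang 1.695
 white 7 [230.7 222.4] 0.022 [0.5171 0.2373] r 0.0649 ang 0.78
 white 7 [230.7 222.4] 0.056 [0.5301 0.2566] r 0.0879 ang 0.832
 black 394 [231.8 190.2] [0.4786 0.1961]
9.1167 [-0.69901262 -1.33083876 -0.8311895 ] [ 0.002  0.009  0.014  0.001  0.002 -0.002]
```

View pics/both3.png

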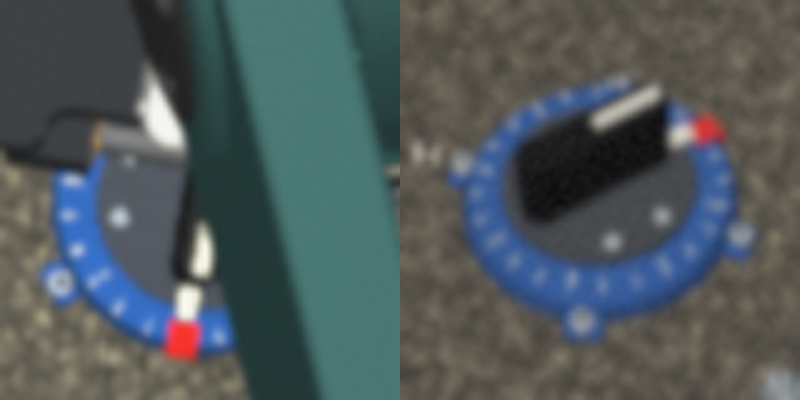

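In both views the pointer blade, at (188,300) in the top crop and (680,137) in the scene crop, leads straight into the red mark at (183,340) and (709,130). The gripper is clear of the stage.

```bash
python3 -c "
from bench import robot; print(robot.close_job())"
```

```text
the job is handed in; nothing more can be done
None
```

I turned the blue stage's pointer about 1.30 rad clockwise so it points at the red mark, opened the gripper and lifted clear, and handed the job in at about 9 s; the grey stage was never approached, and the hand-in call gave no verdict.

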